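# Spray-clean a wound coil and set it to dry

## Task

Slide the copper coil straight up off its spindle and stand it in the middle of the white round stand in front of the cleaner can's nozzle. With the coil standing there, let go of it, press the can's red cap fully down and let it spring back up; then move the coil to the yellow drying tray and leave it standing upright inside, flat on the floor. Keep the coil upright, set it down rather than dropping it, never spray when it is not on the stand, and leave the green coil, the circuit board and the jar where they are.

Things in the scene. Friction and masses are not known exactly. Their poses are not given: they have to be found in the camera images.
- coil_center (a point): centre (half-way up, on the axis) of the loose copper-wound coil bobbin: upright cylinder 44 mm in diameter over its white end flanges (42 mm over the winding), 40 mm high, with an 18 mm bore, 84 to 170 g; its z axis is the coil's axis. It starts standing on spindle_a with the post through its bore
- coil_green_center (a point): centre of the second, green-wound coil with black flanges, same size, standing on spindle_b; a bystander, leave it there
- spindle_a_base (a point): top of the grey round foot (56 mm diameter, 12 mm high, fixed to the bench) of the spindle that carries the copper coil, on its axis; the coil rests on this foot. The steel post is 10 mm in diameter and rises 53 mm above this point, 13 mm above the coil's top
- spindle_b_base (a point): the same point on the identical spindle that carries the green coil
- stand_top (a point): centre of the top of the white round stand, 64 mm in diameter, 20 mm above the bench (12 mm above its dark steel drip plate, 90 mm wide), where the coil is sprayed. Its -x axis points away from the can; the can's axis lies 130 mm along its +x axis. The spray station (plate, stand, can) is fixed to the bench and moves as one between starts
- cap_top (a point): centre of the flat top of the red round nozzle cap, 30 mm in diameter and 22 mm high, 170 mm above the bench when up, on the axis of the fixed upright white cleaner can (52 mm in diameter, 59 mm over its dark clamp ring); a short black spout points from the cap to the stand
- cap (a joint): how far the cap is pressed down, in m: 0 up, 0.006 fully down (stop); a spring resists with about 3 N at first and 7 N fully down, and lifts it again when let go
- tray_in (a point): centre of the inner floor of the yellow square drying tray, 5 mm above the bench; inside 140 by 140 mm, walls 5 mm thick and 22 mm high over the bench, fixed to the bench; x and y axes along its walls
- board: loose green circuit board on a black foot, 80 by 60 mm (x by y), 20 mm high overall, origin centre of the underside; bystander
- jar: loose amber jar with a black lid, 48 mm in diameter, 50 mm high, origin centre of the underside; bystander
Things that resemble listed ones, but are neither listed nor needed, are in the scene too. Leave any pink look-alike of the part that bears coil_center alone.

How it is judged:
By the outcome, as a careful person would: the job done as asked, in the order asked, and still so for the second after the job is handed in, with the robot touching nothing.
It also fails if it takes over 64 s, if anything falls off the work surface, if the arm or the gripper's body presses on something with over 40 N, if the wrist force passes 120 N, or if a joint passes its speed limit or range.

## Robot

A 6-joint arm with a two-finger parallel gripper is mounted at the origin on the work surface. World frame = base frame: x ahead of the robot, y to its left, z up, the work surface at z = 0. Lengths are in m, angles in rad, forces in N, time in s.
With the tool pointing down it reaches from about 0.225 to 0.725 m from the base axis. Payload 3.1 kg.
Tool frame: the origin (TCP) lies where the fingers leave the gripper's body, on its centre line; the fingertips stand 73 mm ahead of it and the grasp point (between the pads) lies 54 mm ahead of it; z points along the fingers, x is the direction in which the jaws open and shut, and the axes are right-handed (so a half turn about z gives the same grasp; the last joint's range is limited). The gripper opens to 85 mm and grips with 20 to 120 N. Pads are 22 mm wide; open, the fingers measure 114 mm over their backs; the gripper's body (76 mm by 85 mm) begins 54 mm behind the grasp point. The pads swing forward as they close: fully open they stand 13 mm farther back than shut.
Start: joints at [1.093, 0.048, 0.099, 1.622, 0, 1.443], TCP at [0.18, 0.493, 0.304] pointing down, gripper open.
Joint ranges: [-2.91, 2.91], [-0.99, 1.94], [-1.21, 1.42], [-2.12, 2.29], [-1.49, 1.47], [-3.14, 3.14]. Speed limits (rad/s): [2.79, 2.79, 3.14, 3.14, 3.14, 3.14].

## Interface

Orientations are given as a 3x3 rotation matrix whose columns are the frame's x, y, z axes.
In Python, from workcell import bot, optics, job, nets gives the robot as it stands.
- The arm moves only by the shell command python3 -m inch 'ROWS' [FORCE]. ROWS is text: rows parted by semicolons, each of 7 numbers parted by spaces: the turn, a rotation vector about the tool's x, y, z in rad, then the shift along the tool's x, y, z in m, then the closure in counts, from 0 (fully open) to 255 (shut). A call has 1 to 8 rows; each row shifts and turns the pose as measured when the row begins, along the tool's axes as they then stand; what a row does not reach is not made up. A row lasts 1/8 s, in which the tool goes at most 62.5 mm and 10.7 degrees, less where a joint would pass 70% of its speed; a pose out of reach is approached as far as the arm can. A call is refused whole if a number of a shift passes 0.0625 or a number of a turn 0.188, either way. A call with a gripper value outside its range is refused whole. The fingers move at their own pace and stop on an object; FORCE is the grip in N (left out, the last holds). Time passes only in rows, so rows that do not move let the fingers close. It gives the time, the measured TCP pose, the force and the opening at its end, in the units of the state.
- bot.read_state(): the state, without advancing time (a new reading comes with each control period).
- optics.get_image(name): name is "side" or "top" or "wrist"; returns the picture (384x512x3 uint8, red, green, blue); there is no depth.
- optics.camera_model(name): a dict with "fx", "fy", "cx", "cy" (pixels), "dist" ([k1, k2, p1, p2, k3] as OpenCV has them; the pictures are not rectified), "origin" and "orientation" of the camera in the world. Camera axes: x right, y down, z forward; pixel columns grow to the right and rows downward; lengths in m; the calibration is good to about 2 mm. A picture is of the moment at which its call begins: read the wrist's pose just before it. camera_model takes no time and is no camera call; for the wrist camera it gives the pose at the moment of the call.
- job.close_job(): hands the job in, once; it reports no verdict.
Trained networks look in the newest picture that a camera, given by its name, has taken for a name from the list of things; names that differ only in an ending like _2 or _b are one class to them, and where a whole thing is asked for, a point or a joint stands for the part that bears it (a point fixed in the world has none). Each returns a list of dicts, best first, with "confidence" (0 to 1); they miss things now and then, are a little off and sometimes report something else, mostly with a low value. They report only what shows in the picture. A call takes as long as a camera call. They do not tell look-alikes from the thing itself.
- nets.spot_in(camera, target): "extent" ([left, top, right, bottom] in pixels, round what is visible of it).
- nets.outline_of(camera, target): "region" (384x512 bool, what is visible of it) and "extent" ([left, top, right, bottom] in pixels, round what is visible of it).
The state is a dict: "clock": time; "joints": joint angles; "dq": joint speeds; "joint_efforts": joint torques, N m; "position": TCP position; "orientation": TCP orientation; "wrist_force": force on the tool from outside, world axes, zero at the start; "torque": the same for the moment, N m; "width": finger opening in m.
Only numpy, scipy, OpenCV 4.12 (cv2) and the standard library are available. Lean on these libraries where they do the work, as an engineer would, in place of code of your own. Each camera call takes 0.05 s, during which the arm holds its last target.

## Working session

There is one attempt and no reset: what is moved stays moved. The work goes in short steps, Python scripts to look and compute and a shell command to move; the robot and the scene stay as the last step left them, time stands still between calls to the robot, and variables do not carry over. Pictures are saved under pics/ and viewed, and the job is handed in when it is done.

```bash
ls; mkdir -p pics; python3 - <<'E'
from workcell import bot, optics, job, nets
import cv2
s=bot.read_state()
print(s['clock'],s['position'],s['orientation'],s['width'])
for n in ['side','top','wrist']:
    im=optics.get_image(n); cv2.imwrite(f'pics/{n}0.png',cv2.cvtColor(im,cv2.COLOR_RGB2BGR))
    m=optics.camera_model(n); print(n,m)
    for t in ['coil_center','spindle_a_base','stand_top','cap_top','tray_in']:
        try: print(t,[(round(d['confidence'],2),[int(x) for x in d['extent']]) for d in nets.spot_in(n,t)])
        except Exception as e: print(t,e)
print(bot.read_state()['clock'])
E
```

```text
pics
0.0 [0.17973052 0.49279329 0.30270939] [[ 3.42716823e-01  9.39438148e-01 -1.07012192e-03]
 [ 9.39435827e-01 -3.42718377e-01 -2.10754715e-03]
 [-2.34666064e-03 -2.83019006e-04 -9.99997207e-01]] 0.08550710009255351
side {'fx': 470.46733779469633, 'fy': 470.46733779469633, 'cx': 257.909811927298, 'cy': 188.56289179929593, 'dist': array([-0.09103035,  0.        ,  0.        ,  0.        ,  0.        ]), 'origin': array([ 0.38199062, -0.81927116,  0.66226997]), 'orientation': array([[ 0.9851101 , -0.08698804,  0.14829421],
       [-0.17179674, -0.53133003,  0.82956271],
       [ 0.00663113, -0.84268706, -0.53836284]])}
coil_center [(0.83, [163, 190, 184, 210]), (0.7, [246, 177, 261, 198]), (0.59, [204, 179, 222, 201]), (0.41, [271, 154, 294, 174])]
spindle_a_base [(0.74, [202, 178, 224, 209]), (0.42, [195, 327, 302, 383]), (0.26, [214, 146, 226, 170])]
stand_top [(0.93, [253, 157, 350, 262]), (0.22, [203, 180, 226, 208])]
cap_top [(0.24, [211, 146, 231, 174])]
tray_in [(0.67, [195, 327, 300, 384])]
top {'fx': 382.4226769611781, 'fy': 382.4226769611781, 'cx': 250.70718973263612, 'cy':
[... 430 characters left out ...]
_base []
stand_top [(0.79, [208, 137, 297, 213])]
cap_top [(0.64, [228, 165, 243, 181]), (0.56, [108, 228, 134, 242])]
tray_in [(0.96, [362, 205, 435, 269]), (0.23, [224, 168, 245, 183])]
wrist {'fx': 298.652317081849, 'fy': 298.652317081849, 'cx': 251.17238459013322, 'cy': 193.32960743326802, 'dist': array([-0.03878297,  0.        ,  0.        ,  0.        ,  0.        ]), 'origin': array([0.10625521, 0.51983727, 0.37404097]), 'orientation': array([[ 3.41981479e-01,  8.93369234e-01,  2.91444814e-01],
       [ 9.39706684e-01, -3.25160819e-01, -1.05932953e-01],
       [ 1.29193368e-04,  3.10099747e-01, -9.50704018e-01]])}
coil_center []
spindle_a_base []
stand_top []
cap_top []
tray_in []
0.9
```

View pics/side0.png

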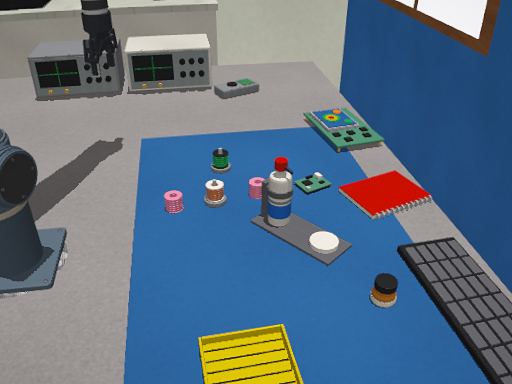

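View pics/top0.png

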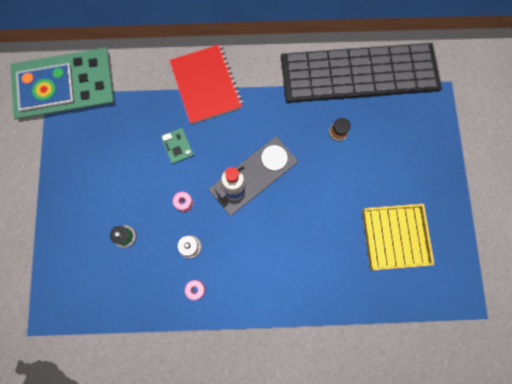

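```bash
python3 - <<'E'
import cv2
a=cv2.imread('pics/top0.png')[120:310,90:300]; cv2.imwrite('pics/top0z.png',cv2.resize(a,None,fx=3.1,fy=3.1,interpolation=cv2.INTER_CUBIC))
a=cv2.imread('pics/side0.png')[130:270,150:360]; cv2.imwrite('pics/side0z.png',cv2.resize(a,None,fx=3.8,fy=3.8,interpolation=cv2.INTER_CUBIC))
E
```

```text
(no output)
```

View pics/top0z.png

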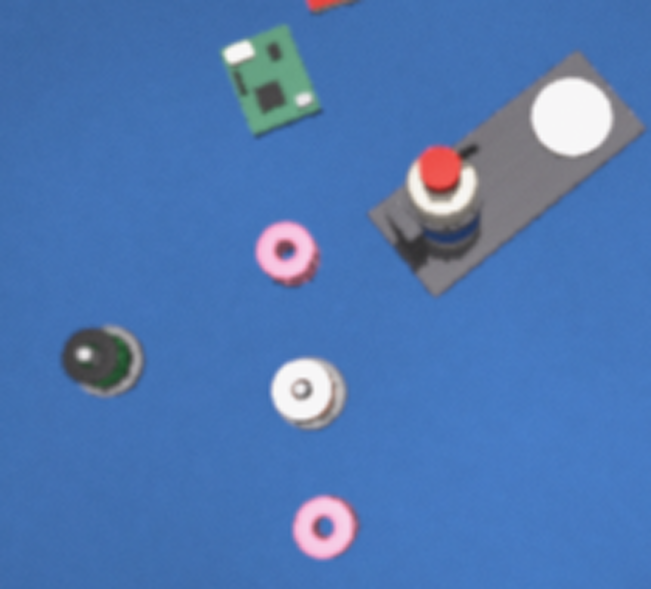

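View pics/side0z.png

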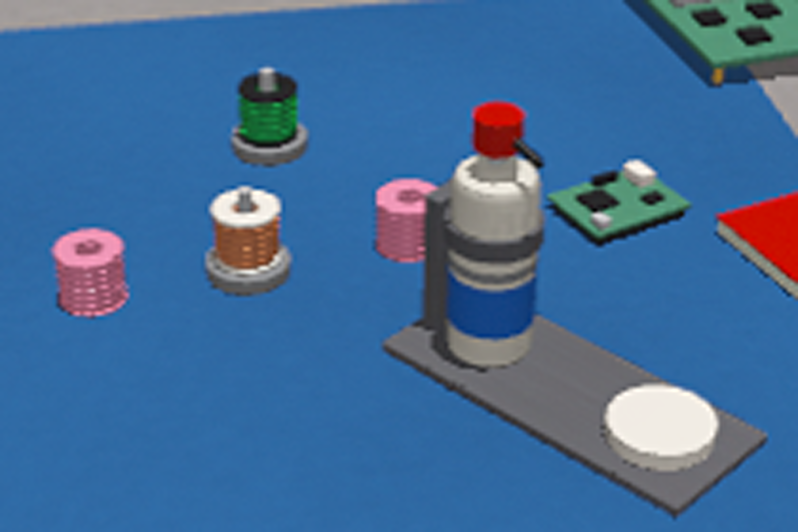

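```bash
cat > h.py <<'E'
import numpy as np, cv2
from workcell import bot, optics, job, nets
def K(m): return np.array([[m['fx'],0,m['cx']],[0,m['fy'],m['cy']],[0,0,1.]])
def ray(m,uv):
    p=cv2.undistortPoints(np.array([[uv]],float),K(m),m['dist'])[0,0]
    return m['orientation']@np.array([p[0],p[1],1.])
def onz(m,uv,z):
    d=ray(m,uv); return m['origin']+d*(z-m['origin'][2])/d[2]
def proj(m,P):
    R=m['orientation'].T; P=np.atleast_2d(P).astype(float)
    return cv2.projectPoints(P,cv2.Rodrigues(R)[0],-R@m['origin'],K(m),m['dist'])[0][:,0]
def circle(c,r,n=60):
    a=np.linspace(0,2*np.pi,n,endpoint=False); return np.c_[c[0]+r*np.cos(a),c[1]+r*np.sin(a),np.full(n,c[2])]
def save(n,im,pts=None,crop=None,f=3):
    if crop is None: crop=(0,0,512,384)
    x0,y0,x1,y1=crop
    b=cv2.cvtColor(im,cv2.COLOR_RGB2BGR)[y0:y1,x0:x1]
    b=cv2.resize(b,None,fx=f,fy=f,interpolation=cv2.INTER_CUBIC)
    for P in (pts or []):
        for u,v in P: cv2.circle(b,(int((u-x0+.5)*f-.5),int((v-y0+.5)*f-.5)),1,(0,255,255),-1)
    cv2.imwrite('pics/'+n,b)
E
python3 - <<'E'
from h import *
im={n:cv2.cvtColor(cv2.imread(f'pics/{n}0.png'),cv2.COLOR_BGR2RGB) for n in ['top','side']}
M={n:optics.camera_model(n) for n in im}
def blob(n,f,box):
    x0,y0,x1,y1=box; a=im[n][y0:y1,x0:x1].astype(int); m=f(a).astype(np.uint8)
    k,l,s,c=cv2.connectedComponentsWithStats(m); i=1+np.argmax(s[1:,4]); return c[i]+[x0,y0],s[i,4]
white=lambda a:a.min(2)>185
red=lambda a:(a[...,0]>150)&(a[...,1]<70)
yel=lambda a:(a[...,0]>120)&(a[...,2]<90)&(a[...,1]>90)
for nm,n,f,b,z in [('coil','top',white,(170,228,207,265),.052),('stand','top',white,(255,138,296,176),.02),('cap','top',red,(220,160,246,186),.17),('tray','top',yel,(350,190,450,280),.0135),
  ('coil','side',white,(200,175,228,195),.052),('stand','side',white,(300,222,345,262),.02),('cap','side',red,(270,150,292,172),.17)]:
    c,A=blob(n,f,b); print(nm,n,c,A,onz(M[n],c,z))
E
```

```text
coil top [187.         245.03345725] 269 [0.44700432 0.16025873 0.052     ]
stand top [274.02579365 157.16071429] 504 [ 0.66299019 -0.05563433  0.02      ]
cap top [232.5   179.625] 8 [0.57135413 0.0455698  0.17      ]
tray top [400.01052632 236.37565789] 3040 [ 0.45211119 -0.35550477  0.0135    ]
coil side [214.12621359 184.3592233 ] 103 [0.44781314 0.15716412 0.052     ]
stand side [323.73076923 240.22596154] 416 [ 0.66421415 -0.05807027  0.02      ]
cap side [280.91549296 159.69014085] 71 [0.58630545 0.04500539 0.17      ]
```

```bash
python3 - <<'E'
from h import *
im={n:cv2.cvtColor(cv2.imread(f'pics/{n}0.png'),cv2.COLOR_BGR2RGB) for n in ['top','side']}
M={n:optics.camera_model(n) for n in im}
hsv=cv2.cvtColor(im['top'],cv2.COLOR_RGB2HSV)
a=im['top'].astype(int); m=((a[...,0]>150)&(a[...,1]<100)&(a[...,2]<100))[160:190,220:246]
ys,xs=np.nonzero(m); print(xs.mean()+220,ys.mean()+160,xs.min()+220,xs.max()+220,ys.min()+160,ys.max()+160)
cap=onz(M['top'],(231.7,174.0),.17); print(cap)
coil=[.4474,.1592,.052]; st=[.6634,-.0565,.02]; print(np.hypot(cap[0]-st[0],cap[1]-st[1]))
# tray orientation
x0,y0=350,190; a=im['top'][190:280,350:450].astype(int); t=((a[...,0]>120)&(a[...,2]<90)&(a[...,1]>90)).astype(np.uint8)
t=cv2.morphologyEx(t,cv2.MORPH_CLOSE,np.ones((9,9)))
cn=max(cv2.findContours(t,0,2)[0],key=cv2.contourArea); r=cv2.minAreaRect(cn)
q=cv2.boxPoints(r)+[350,190]; print(r,[onz(M['top'],p,.022) for p in q])
P=lambda n:[proj(M[n],circle(coil,.022)),proj(M[n],circle([coil[0],coil[1],.012],.028)),proj(M[n],circle(st,.032)),proj(M[n],circle(cap,.015))]
save('ov_top.png',im['top'],P('top'),(160,130,310,280),4)
save('ov_side.png',im['side'],P('side'),(190,140,360,270),4)
E
```

```text
231.81884057971016 173.84782608695653 226 238 168 180
[0.58359817 0.04693245 0.17      ]
0.13063921302294737
((47.54998779296875, 46.349998474121094), (63.63961410522461, 61.23545455932617), 81.8698959350586) [array([ 0.5214868 , -0.26758331,  0.022     ]), array([ 0.53775678, -0.42046128,  0.022     ]), array([ 0.38374405, -0.42277396,  0.022     ]), array([ 0.36897929, -0.27475682,  0.022     ])]
```

View pics/ov_top.png

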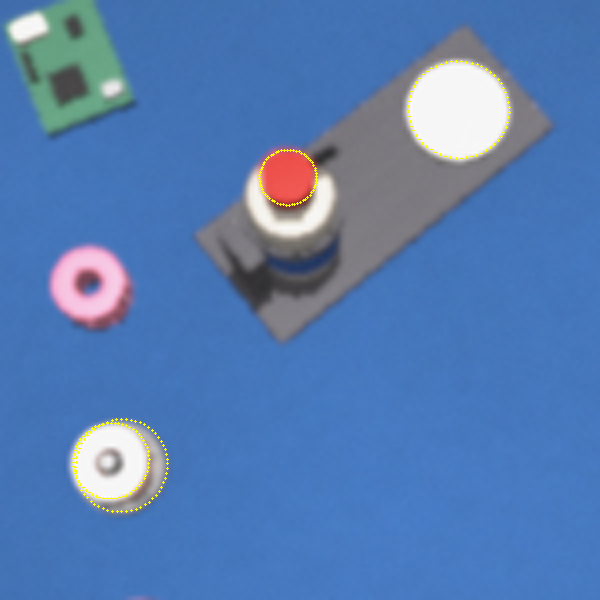

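View pics/ov_side.png

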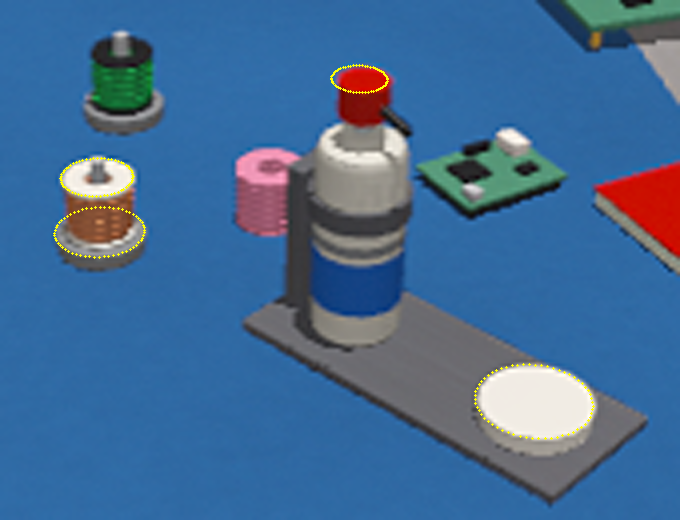

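```bash
python3 -m inch '0 0 0 -0.027 0.045 0.006 0;0 0 0 -0.027 0.045 0.006 0;0 0 0 -0.027 0.045 0.006 0;0 0 0 -0.027 0.045 0.006 0;0 0 0 -0.027 0.045 0.006 0;0 0 0 -0.027 0.045 0.006 0;0 0 0 -0.027 0.045 0.006 0;0 0 0 -0.02 0.03 0 0'; cat > w.py <<'E'
from h import *
import sys
s=bot.read_state(); R=np.array(s['orientation']); p=np.array(s['position'])
print('t',s['clock'],'p',p.round(4),'yaw_y',np.degrees(np.arctan2(R[1,1],R[0,1])).round(1),'z',R[:,2].round(4),'w',round(s['width'],4),'F',np.round(s['wrist_force'],1))
if len(sys.argv)>3:
    t=np.array([float(v) for v in sys.argv[1:4]]); print('shift tool',(R.T@(t-p)).round(4))
if len(sys.argv)>4:
    a=np.radians(float(sys.argv[4])); y=np.array([np.cos(a),np.sin(a),0]); z=np.array([0,0,-1.]); Rt=np.c_[np.cross(y,z),y,z]
    print('turn',cv2.Rodrigues(R.T@Rt)[0].ravel().round(4))
E
python3 w.py .448 .159 .16 -20
```

```text
clock: 1.9
position: [0.4397, 0.1729, 0.261]
orientation: [[0.335, 0.942, 0.005], [0.942, -0.335, 0.004], [0.006, 0.003, -1.0]]
wrist_force: [0.2, 0.4, -0.5]
width: 0.0854
t 1.9 p [0.4397 0.1729 0.261 ] yaw_y -19.6 z [ 0.0047  0.0042 -1.    ] w 0.0854 F [ 0.2  0.4 -0.5]
shift tool [-0.0109  0.0122  0.101 ]
turn [ 0.003  -0.0055  0.007 ]
```

```bash
python3 -m inch '0 0 0 -0.0105 0.0125 0.04 0;0.003 -0.0055 0 0 0 0.04 0;0 0 0 0 0 0 0' >/dev/null; python3 w.py .448 .159 .16 -20; python3 - <<'E'
from h import *
m=optics.camera_model('wrist'); im=optics.get_image('wrist')
save('w1.png',im,[proj(m,circle([.448,.159,.052],.022)),proj(m,circle([.448,.159,.065],.005,30)),proj(m,circle([.448,.159,.012],.028))],None,1.5)
E
```

```text
t 2.275 p [0.4512 0.1557 0.1803] yaw_y -20.0 z [ 3.1e-03  1.0e-04 -1.0e+00] w 0.0858 F [-0.4 -0.2 -0.4]
shift tool [ 0.002  -0.0042  0.0203]
turn [ 0.0029 -0.0011  0.0005]
```

View pics/w1.png

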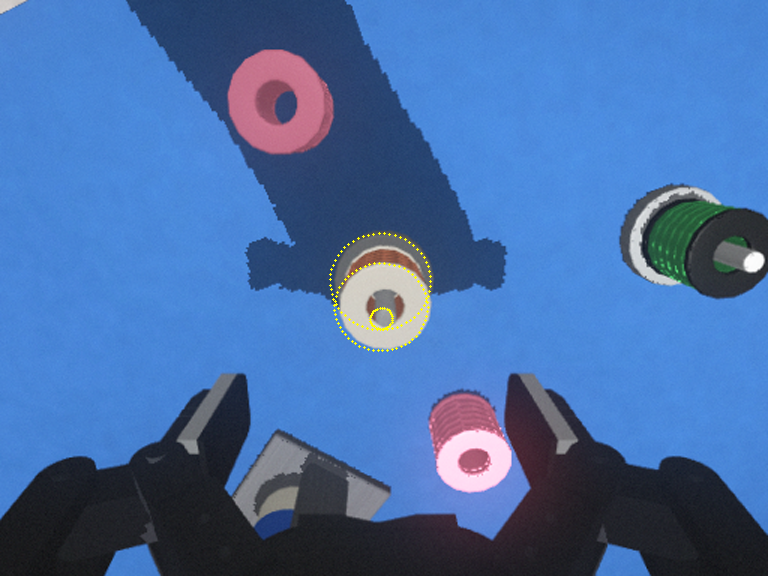

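```bash
python3 -m inch '0.003 -0.001 0 0.002 -0.004 0.01 0;0 0 0 0 0 0.01 0;0 0 0 0 0 0 0'; python3 w.py .448 .159 .092 -20
```

```text
clock: 2.7
position: [0.4514, 0.1609, 0.1661]
orientation: [[0.339, 0.941, 0.012], [0.941, -0.339, 0.003], [0.006, 0.01, -1.0]]
wrist_force: [0.2, -0.5, -0.8]
width: 0.0853
t 2.7 p [0.4514 0.1609 0.1661] yaw_y -19.8 z [ 0.0116  0.0026 -0.9999] w 0.0853 F [ 0.2 -0.5 -0.8]
shift tool [-0.0035 -0.0033  0.074 ]
turn [ 0.01   -0.0064  0.0028]
```

```bash
python3 - <<'E'
from h import *
for i in range(8):
    im=optics.get_image('wrist'); s=bot.read_state(); m=optics.camera_model('wrist')
    print(s['clock'],np.round(s['position'],4),np.round(np.array(s['orientation'])[:,2],4),np.round(s['joints'],4),m['origin'].round(4))
save('w2.png',im,[proj(m,circle([.448,.159,.052],.022)),proj(m,circle([.448,.159,.065],.005,30)),proj(m,circle([.448,.159,.012],.028))],None,1.5)
E
```

```text
2.75 [0.4517 0.161  0.1666] [ 0.0125  0.0029 -0.9999] [ 2.0220e-01 -6.7700e-02 -2.8890e-01  1.3368e+00  3.0000e-04  5.4860e-01] [0.3771 0.1872 0.2359]
2.8 [0.4519 0.1609 0.1668] [ 0.0128  0.0029 -0.9999] [ 2.0200e-01 -6.7800e-02 -2.8860e-01  1.3368e+00  3.0000e-04  5.4860e-01] [0.3772 0.1871 0.236 ]
2.85 [0.4519 0.1608 0.1669] [ 0.0128  0.0029 -0.9999] [ 2.0190e-01 -6.7800e-02 -2.8850e-01  1.3369e+00  2.0000e-04  5.4860e-01] [0.3773 0.187  0.236 ]
2.9 [0.4519 0.1608 0.1668] [ 0.0127  0.0029 -0.9999] [ 2.0170e-01 -6.7700e-02 -2.8860e-01  1.3369e+00  3.0000e-04  5.4860e-01] [0.3773 0.187  0.236 ]
2.95 [0.4519 0.1607 0.1667] [ 0.0126  0.0028 -0.9999] [ 2.0160e-01 -6.7700e-02 -2.8870e-01  1.3369e+00  3.0000e-04  5.4860e-01] [0.3773 0.1869 0.2359]
3.0 [0.4519 0.1607 0.1666] [ 0.0124  0.0028 -0.9999] [ 2.0150e-01 -6.7600e-02 -2.8880e-01  1.3369e+00  2.0000e-04  5.4860e-01] [0.3773 0.1869 0.2359]
3.05 [0.4518 0.1606 0.1665] [ 0.0122  0.0028 -0.9999] [ 2.0150e-01 -6.7500e-02 -2.8890e-01  1.3369e+00  3.0000e-04  5.4850e-01] [0.3772 0.1869 0.2358]
3.1 [0.4518 0.1606 0.1664] [ 0.0121  0.0027 -0.9999] [ 2.0140e-01 -6.7500e-02 -2.8900e-01  1.3368e+00  3.0000e-04  5.4860e-01] [0.3772 0.1868 0.2357]
```

View pics/w2.png

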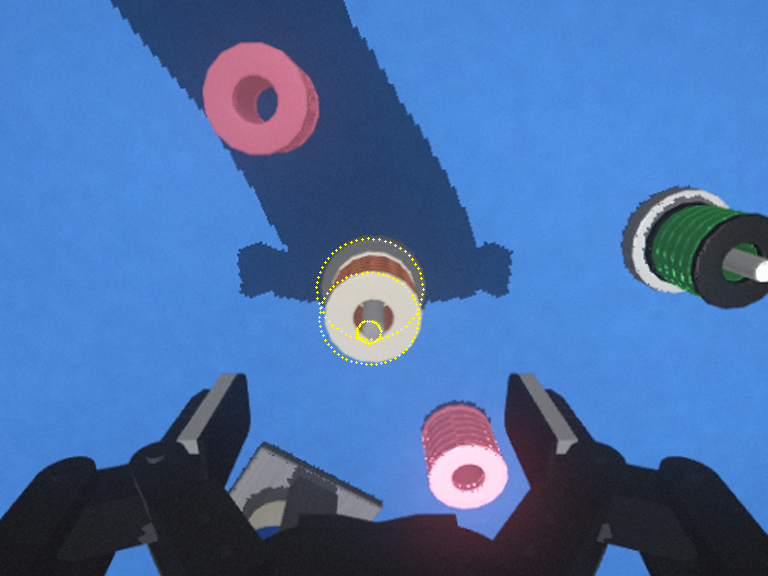

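```bash
python3 -m inch '0.01 -0.006 0 -0.003 -0.003 0.03 0;0 0 0 0 0 0.02 0;0 0 0 0 0 0 0'>/dev/null; python3 w.py .448 .159 .092 -20
```

```text
t 3.475 p [0.4492 0.1589 0.1164] yaw_y -19.9 z [ 2.8e-03  9.0e-04 -1.0e+00] w 0.0856 F [ 0.9 -0.4  0.1]
shift tool [-0.0003 -0.0012  0.0244]
turn [ 0.0023 -0.0018  0.0016]
```

```bash
python3 -m inch '0.002 -0.002 0 0 -0.001 0.012 0;0 0 0 0 0 0.012 0;0 0 0 0 0 0 0' >/dev/null; python3 w.py .448 .159 .092 -20;  python3 -m inch '0 0 0 0 0 0 160;0 0 0 0 0 0 160;0 0 0 0 0 0 160;0 0 0 0 0 0 160;0 0 0 0 0 0 160' 40 >/dev/null;python3 w.py .448 .159 .092 -20
```

```text
t 3.85 p [0.4492 0.1594 0.0925] yaw_y -19.9 z [ 2.5e-03  1.0e-04 -1.0e+00] w 0.0856 F [-0.7 -1.5 -0.1]
shift tool [-0.0008 -0.001   0.0005]
turn [ 0.0023 -0.001   0.0015]
t 4.475 p [0.4501 0.1596 0.0938] yaw_y -19.9 z [ 4.8e-03  5.0e-04 -1.0e+00] w 0.0414 F [-0.5  0.5  0.1]
shift tool [-0.0013 -0.0018  0.0018]
turn [ 0.0043 -0.0022  0.0016]
```

```bash
python3 -m inch '0.003 -0.001 0 0 -0.001 -0.01 160;0 0 0 0 0 -0.012 160;0 0 0 0 0 -0.012 160;0 0 0 0 0 -0.015 160;0 0 0 0 0 -0.015 160;0 0 0 0 0 -0.015 160' >/dev/null;python3 w.py .448 .159 .2 -20; python3 - <<'E'
from h import *
im=optics.get_image('side'); save('s2.png',im,None,(140,100,360,270),3)
E
```

```text
t 5.225 p [0.4488 0.1599 0.1782] yaw_y -19.9 z [ 1.3e-03  6.0e-04 -1.0e+00] w 0.0413 F [-0.6  0.3 -0.5]
shift tool [-0.0011 -0.0004 -0.0218]
turn [ 0.001  -0.001   0.0016]
```

View pics/s2.png

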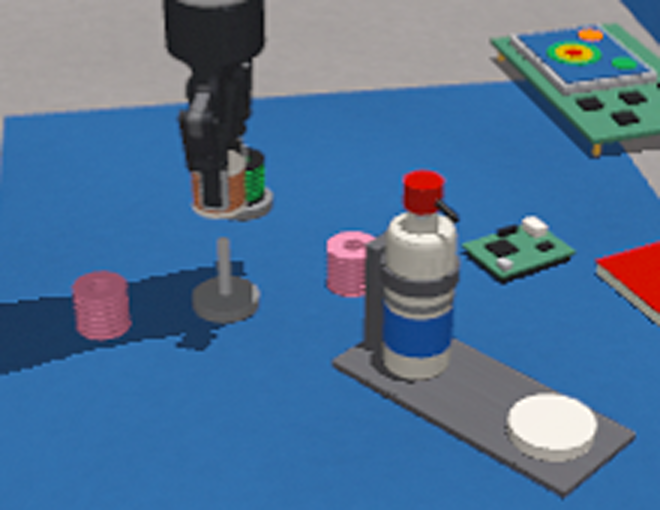

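```bash
python3 -m inch '0 0 -0.168 -0.033 0.012 0 160;0 0 -0.168 -0.0344 0.0063 0 160;0 0 -0.168 -0.035 0.0004 0 160;0 0 -0.168 -0.0346 -0.0054 0 160;0 0 -0.168 -0.0332 -0.0111 0 160;0 0 -0.168 -0.031 -0.0164 0 160;0 0 0 0 0 0 160' >/dev/null;python3 w.py .6634 -.0565 .178 37.7
```

```text
t 6.15 p [ 0.4553 -0.0556  0.1841] yaw_y 39.9 z [ 0.0117  0.0016 -0.9999] w 0.0413 F [-0.3  0.6 -1. ]
shift tool [-0.1341  0.159   0.0086]
turn [0.0102 0.0061 0.0383]
```

```bash
python3 -m inch '0.01 0.006 0 -0.026 0.031 0 160;0 0 0 -0.026 0.031 0 160;0 0 0 -0.026 0.031 0 160;0 0 0 -0.026 0.031 0 160;0 0 0 -0.02 0.025 0 160;0 0 0 0 0 0 160;0 0 0 0 0 0 160' >/dev/null;python3 w.py .6634 -.0565 .125 37.7
```

```text
t 7.025 p [ 0.6523 -0.0491  0.1813] yaw_y 39.5 z [-0.0069  0.0048 -1.    ] w 0.0414 F [-0.  -0.1 -0.1]
shift tool [-0.0132  0.004   0.0562]
turn [-0.0024 -0.0081  0.0318]
```

```bash
python3 -m inch '-0.002 -0.008 0 -0.0125 0.0045 0.02 160;0 0 0 0 0 0.02 160;0 0 0 0 0 0 160' >/dev/null;python3 w.py .664 -.056 .102 37.7;  python3 - <<'E'
from h import *
im=optics.get_image('side'); save('s3.png',im,[proj(optics.camera_model('side'),circle([.6634,-.0565,.02],.032))],(240,120,400,270),4)
im=optics.get_image('wrist'); save('w3.png',im,[proj(optics.camera_model('wrist'),circle([.6634,-.0565,.02],.032))],None,1.5)
E
```

```text
t 7.4 p [ 0.6625 -0.056   0.1386] yaw_y 39.5 z [-8.e-04 -6.e-04 -1.e+00] w 0.0418 F [-0.6 -0.8 -1.2]
shift tool [-0.0009  0.0012  0.0366]
turn [-0.001  0.     0.031]
```

View pics/s3.png

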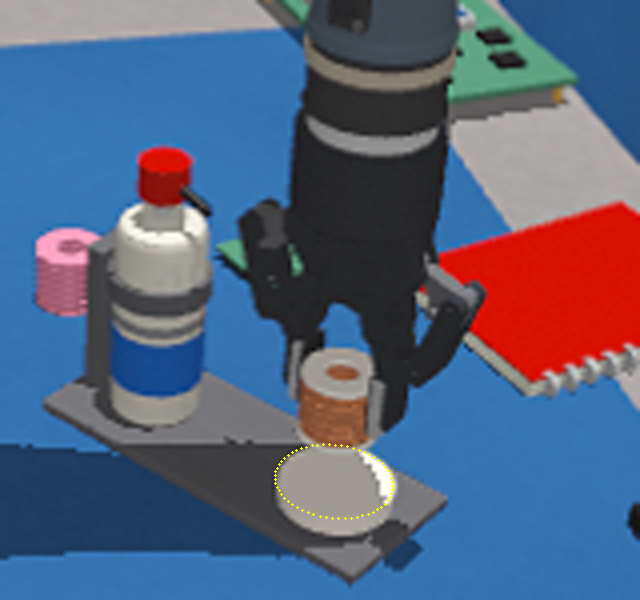

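View pics/w3.png

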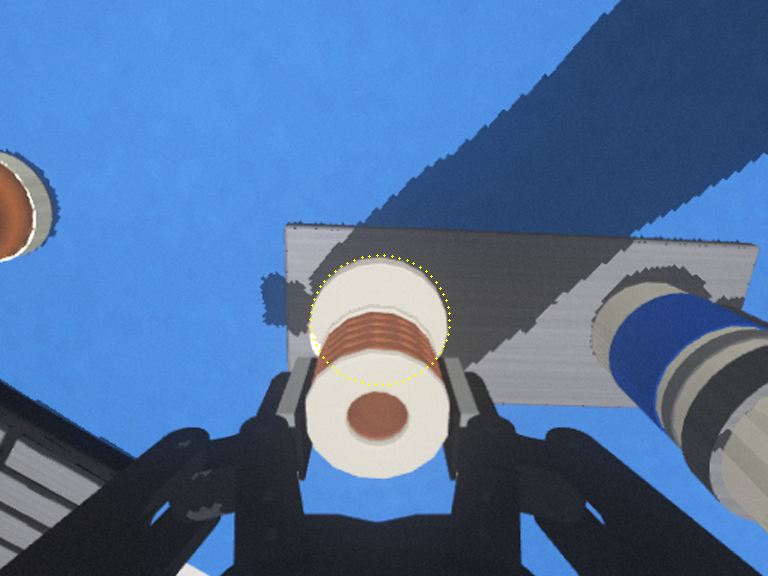

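```bash
python3 -m inch '0 0 0 -0.001 0.002 0.016 160;0 0 0 0 0 0.012 160;0 0 0 0 0 0.002 160;0 0 0 0 0 0 160' >/dev/null;python3 w.py .664 -.056 .102 37.7;  python3 - <<'E'
from h import *
c=optics.camera_model('wrist'); im=optics.get_image('wrist'); s=bot.read_state(); p=np.array(s['position']);z=np.array(s['orientation'])[:,2]
P=p+z*.042; save('w4.png',im,[proj(c,circle([.6634,-.0565,.02],.032)),proj(c,circle(P,.022)),proj(c,circle(P+z*.04,.022))],(100,100,412,384),2.5)
im=optics.get_image('side'); c=optics.camera_model('side');save('s4.png',im,[proj(c,circle([.6634,-.0565,.02],.032)),proj(c,circle(P,.022)),proj(c,circle(P+z*.04,.022))],(270,170,390,270),5)
E
```

```text
t 8.0 p [ 0.6669 -0.0561  0.1106] yaw_y 39.5 z [ 0.0058 -0.0019 -1.    ] w 0.0415 F [ 0.4  0.2 -0.5]
shift tool [ 0.0019 -0.0022  0.0086]
turn [0.0033 0.0051 0.0306]
```

View pics/w4.png

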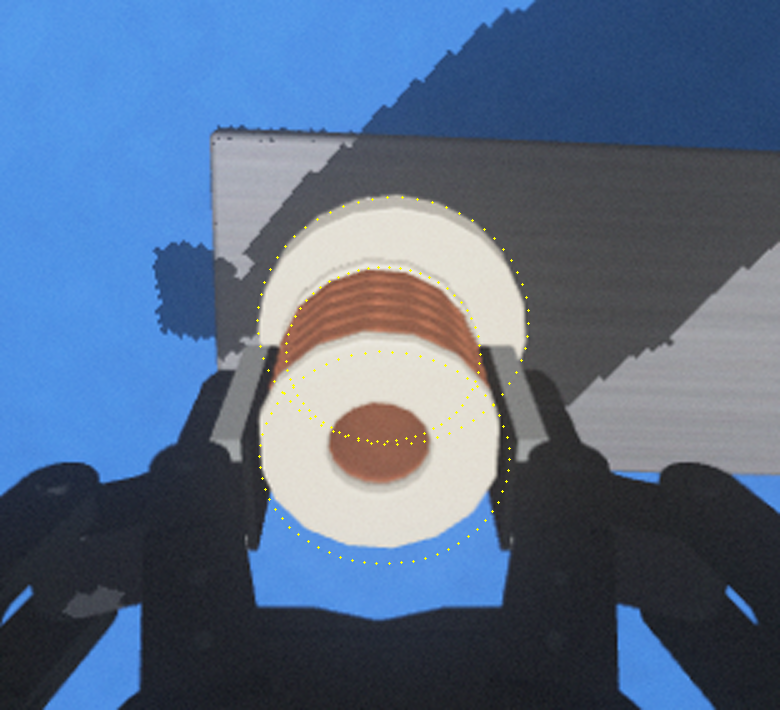

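View pics/s4.png

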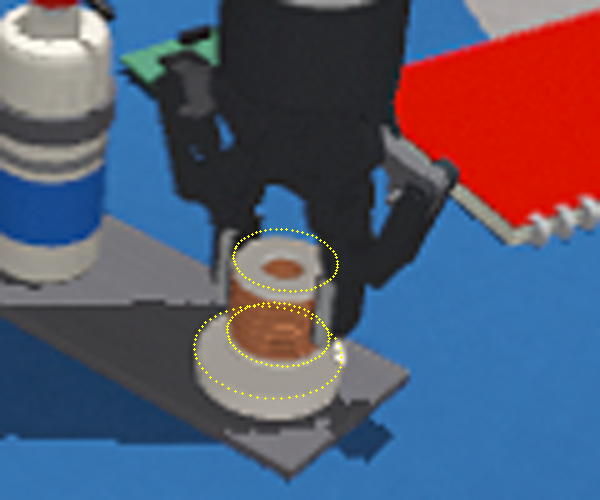

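```bash
python3 - <<'E'
from h import *
c=optics.camera_model('wrist'); s=bot.read_state(); p=np.array(s['position']);R=np.array(s['orientation'])
u=np.array([252,276.4])
for d in (.042,.045,.048):
    q=onz(c,u,p[2]-d); print(d,q.round(4),'off tool',(R.T@(q-p)).round(4))
# stand: fit centre so that circle top edge/left/right match: top v=100+208/2.5, left 100+258/2.5,right 100+527/2.5
from scipy.optimize import least_squares
def f(x):
    P=proj(c,circle([x[0],x[1],.02],.032,180)); return [P[:,1].min()-(100+208/2.5),P[:,0].min()-(100+258/2.5),P[:,0].max()-(100+527/2.5)]
r=least_squares(f,[.6634,-.0565]); print(r.x,r.fun)
E
```

```text
0.042 [ 0.6643 -0.0596  0.0691] off tool [-0.0007 -0.0045  0.042 ]
0.045 [ 0.6659 -0.0583  0.0661] off tool [-0.0007 -0.0025  0.045 ]
0.048 [ 0.6674 -0.057   0.0631] off tool [-0.0007 -0.0005  0.048 ]
[ 0.66570858 -0.05482719] [ 0.00300664 -0.02633916  0.02624174]
```

```bash
python3 -m inch '0.003 0.005 0 0.0015 0.001 0.003 160;0 0 0 0 0 0.001 160;0 0 0 0 0 0.001 160' >/dev/null;python3 w.py .6645 -.054 .103; python3 -m inch '0 0 0 0 0 0.002 160;0 0 0 0 0 0.001 160' >/dev/null;python3 w.py .6645 -.054 .103
```

```text
t 8.475 p [ 0.6677 -0.0543  0.107 ] yaw_y 39.5 z [ 2.8e-03 -3.0e-04 -1.0e+00] w 0.0413 F [ 0.8  0.6 -0.7]
shift tool [ 0.0023 -0.0023  0.004 ]
t 8.725 p [ 0.6678 -0.0543  0.1039] yaw_y 39.5 z [ 3.e-03 -4.e-04 -1.e+00] w 0.0415 F [ 0.2 -0.3 -1.3]
shift tool [ 0.0023 -0.0023  0.0009]
```

```bash
python3 -m inch '0.002 0.002 0 0.002 -0.002 0 160;0 0 0 0 0 0.001 160' >/dev/null;python3 w.py .665 -.055 .102; python3 -m inch '0 0 0 0 0 0.001 160;0 0 0 0 0 0.001 160' ;python3 w.py .665 -.055 .102;python3 - <<'E'
from h import *
im=optics.get_image('side'); c=optics.camera_model('side');save('s5.png',im,None,(270,170,390,270),5)
E
```

```text
t 8.975 p [ 0.6647 -0.054   0.1028] yaw_y 39.5 z [-2.e-04 -1.e-04 -1.e+00] w 0.0415 F [ 0.4 -0.3 -0.5]
shift tool [-0.001  -0.0004  0.0008]
clock: 9.22
position: [0.6646, -0.0541, 0.1017]
orientation: [[-0.635, 0.772, 0.0], [0.772, 0.635, -0.0], [-0.0, -0.0, -1.0]]
wrist_force: [-1.9, -0.3, 4.5]
width: 0.0414
t 9.225 p [ 0.6646 -0.0541  0.1017] yaw_y 39.5 z [ 1.e-04 -3.e-04 -1.e+00] w 0.0414 F [-1.9 -0.3  4.5]
shift tool [-0.0009 -0.0003 -0.0003]
```

View pics/s5.png

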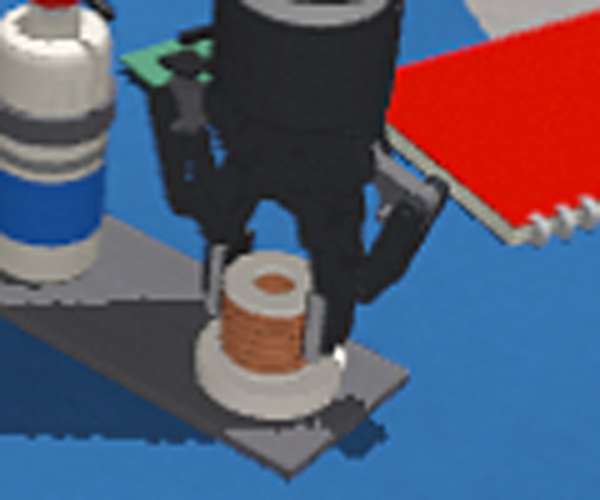

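```bash
python3 -m inch '0 0 0 0 0 0 60;0 0 0 0 0 0 0;0 0 0 0 0 0 0;0 0 0 0 0 0 0' ;python3 w.py .665 -.055 .102; python3 -m inch '0 0 0 0 0 -0.015 0;0 0 0 0 0 -0.03 0;0 0 0 0 0 -0.04 0;0 0 0 0 0 -0.04 0;0 0 0 0 0 -0.04 0;0 0 0 0 0 0 0' >/dev/null;python3 w.py .5845 .0465 .27
python3 - <<'E'
from h import *
im=optics.get_image('side'); c=optics.camera_model('side');save('s6.png',im,[proj(c,circle([.6634,-.0565,.02],.032)),proj(c,circle([.6634,-.0565,.06],.022))],(240,120,390,270),4)
im=optics.get_image('wrist'); c=optics.camera_model('wrist');save('w6.png',im,[proj(c,circle([.6634,-.0565,.02],.032)),proj(c,circle([.6634,-.0565,.06],.022)),proj(c,circle([.584,.0465,.17],.015))],None,1.5)
E
```

```text
clock: 9.78
position: [0.6652, -0.0541, 0.1015]
orientation: [[-0.635, 0.772, 0.002], [0.772, 0.635, -0.0], [-0.001, 0.001, -1.0]]
wrist_force: [-0.6, 0.2, 0.4]
width: 0.0853
t 9.775 p [ 0.6652 -0.0541  0.1015] yaw_y 39.5 z [ 1.6e-03 -4.0e-04 -1.0e+00] w 0.0853 F [-0.6  0.2  0.4]
shift tool [-0.0005 -0.0008 -0.0005]
t 10.525 p [ 0.6649 -0.054   0.2767] yaw_y 39.5 z [ 0.0055 -0.001  -1.    ] w 0.0855 F [-0.3 -0.6 -0.1]
shift tool [0.1287 0.0018 0.0062]
```

View pics/s6.png

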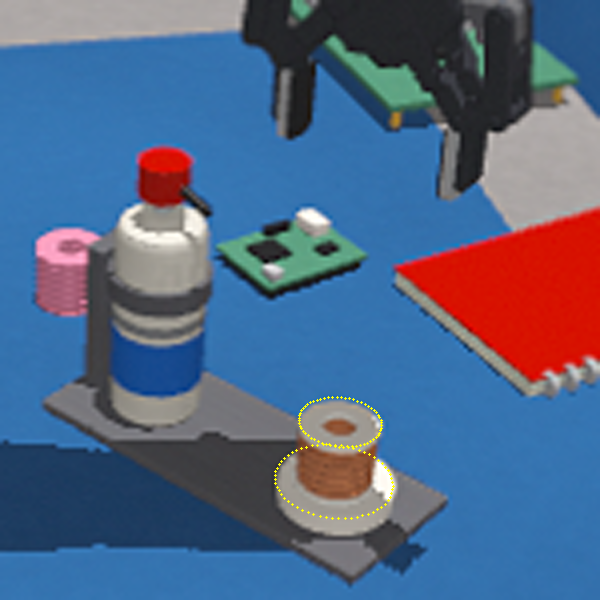

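View pics/w6.png

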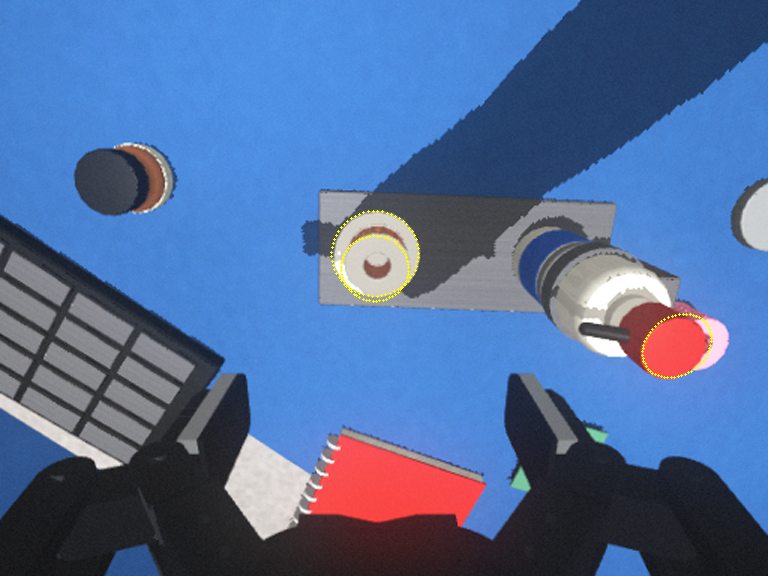

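```bash
python3 -m inch '0.001 0.005 0 0.03 0.001 0 255;0 0 0 0.04 0.001 0 255;0 0 0 0.04 0 0 255;0 0 0 0.018 0 0 255;0 0 0 0 0 0 255;0 0 0 0 0 0 255' 30 >/dev/null;python3 w.py .584 .0462 .25 39.5
python3 - <<'E'
from h import *
im=optics.get_image('side'); c=optics.camera_model('side');save('s7.png',im,[proj(c,circle([.584,.0465,.17],.015))],(240,120,390,270),4)
E
```

```text
t 11.375 p [0.5777 0.0483 0.2605] yaw_y 39.4 z [-0.0253  0.0048 -0.9997] w -0.0002 F [-0.4  0.3  0.6]
shift tool [-0.0058  0.0037  0.0103]
turn [-0.0165 -0.0197 -0.0023]
```

View pics/s7.png

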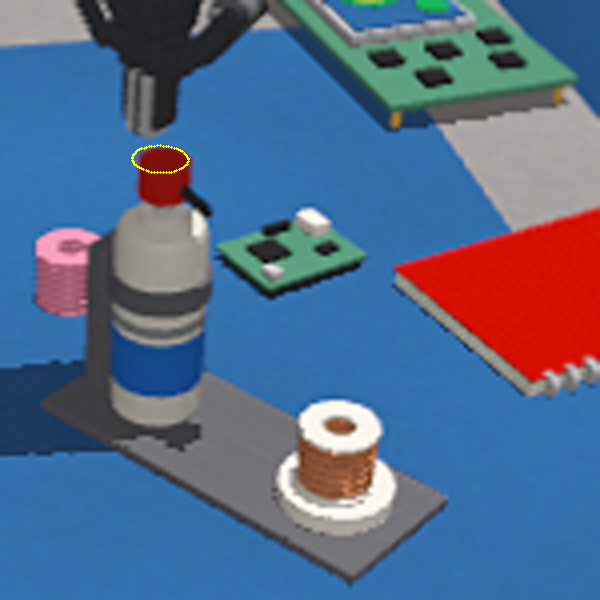

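```bash
python3 -m inch '-0.0165 -0.02 0 -0.006 0.004 -0.004 255;0 0 0 0 0 0 255;0 0 0 0 0 0 255' >/dev/null;python3 w.py .585 .0462 .25 39.5
```

```text
t 11.8 p [0.5864 0.0441 0.2639] yaw_y 39.2 z [ 1.6e-03 -7.0e-04 -1.0e+00] w 0.0003 F [ 0.1 -0.3  0. ]
shift tool [0.0025 0.0002 0.0139]
turn [ 0.0008  0.0016 -0.0052]
```

```bash
python3 -m inch '0 0.001 0 0.002 0 0.009 255;0 0 0 0 0 0.006 255;0 0 0 0 0 0 255' >/dev/null;python3 w.py .585 .0462 .243 39.5;python3 - <<'E'
from h import *
im=optics.get_image('side'); save('s8.png',im,None,(240,120,340,220),6)
im=optics.get_image('wrist'); save('w8.png',im,None,None,1.5)
E
```

```text
t 12.175 p [0.585  0.0455 0.2474] yaw_y 39.2 z [ 1.e-04  2.e-04 -1.e+00] w 0.0 F [-0.2  1.   0.7]
shift tool [0.0005 0.0004 0.0044]
turn [ 0.0002 -0.     -0.0056]
```

View pics/s8.png

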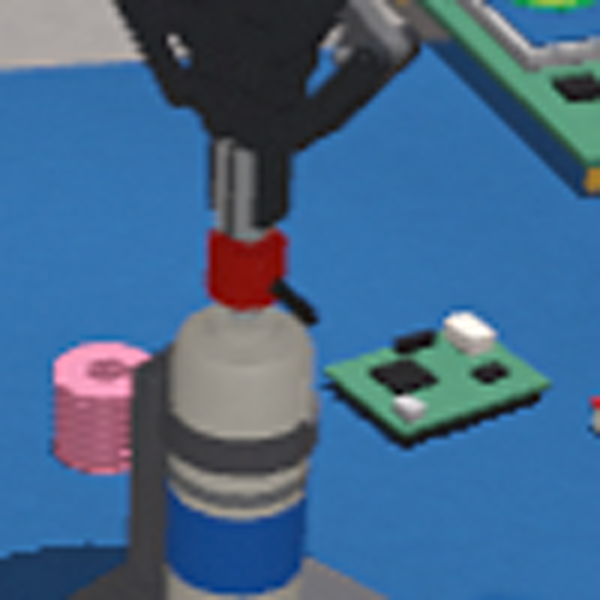

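View pics/w8.png

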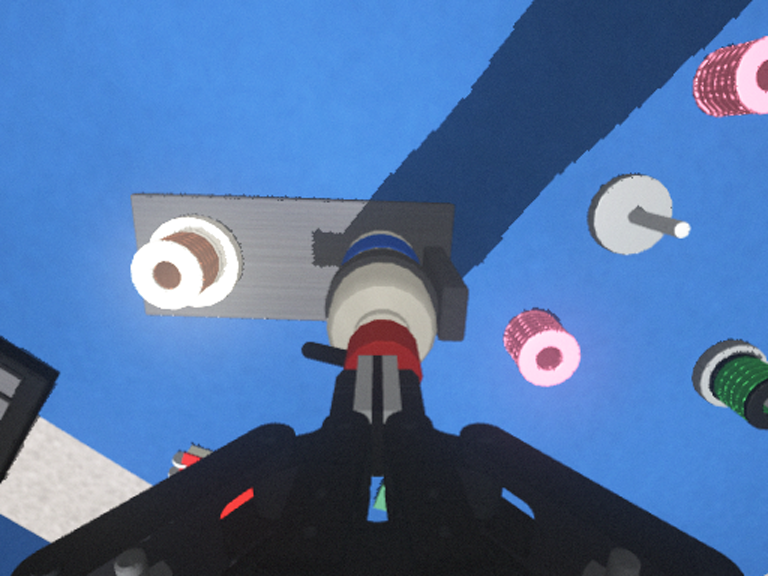

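```bash
python3 -m inch '0 0 0 0 0 0.003 255;0 0 0 0 0 0.002 255;0 0 0 0 0 0.002 255'; python3 -m inch '0 0 0 0 0 0.002 255;0 0 0 0 0 0.002 255'
```

```text
clock: 12.65
position: [0.5856, 0.0456, 0.2419]
orientation: [[-0.632, 0.775, 0.003], [0.775, 0.632, -0.0], [-0.002, 0.002, -1.0]]
wrist_force: [-0.9, 0.1, 3.4]
width: -0.0001
clock: 12.9
position: [0.5855, 0.0456, 0.2395]
orientation: [[-0.632, 0.775, 0.004], [0.775, 0.632, -0.0], [-0.003, 0.003, -1.0]]
wrist_force: [-1.9, 0.1, 4.4]
width: -0.0002
```

```bash
python3 -m inch '0 0 0 0 0 0.003 255;0 0 0 0 0 0.003 255';python3 -m inch '0 0 0 0 0 0.003 255;0 0 0 0 0 0.003 255'
```

```text
clock: 13.15
position: [0.5854, 0.0456, 0.2365]
orientation: [[-0.632, 0.775, 0.007], [0.775, 0.632, -0.0], [-0.004, 0.005, -1.0]]
wrist_force: [-4.7, -0.6, 14.2]
width: 0.0001
clock: 13.4
position: [0.5851, 0.0456, 0.2366]
orientation: [[-0.632, 0.775, 0.011], [0.775, 0.632, -0.001], [-0.008, 0.008, -1.0]]
wrist_force: [-5.3, 0.1, 12.1]
width: 0.0
```

```bash
python3 - <<'E'
from h import *
im=optics.get_image('side'); save('s9.png',im,None,(240,120,340,220),6)
E
python3 -m inch '0 0 0 0 0 -0.006 255;0 0 0 0 0 -0.01 255;0 0 0 0 0 -0.02 255;0 0 0 0 0 -0.03 255;0 0 0 0 0 0 255' >/dev/null; python3 w.py .665 -.055 .28 39.5; python3 - <<'E'
from h import *
im=optics.get_image('side'); save('s10.png',im,None,(240,120,390,270),4)
E
```

```text
t 14.075 p [0.5847 0.0457 0.3036] yaw_y 39.2 z [ 1.100e-02 -8.000e-04 -9.999e-01] w -0.0001 F [ 0.7  0.1 -0.4]
shift tool [-0.1286 -0.0016  0.0245]
turn [ 0.008   0.0076 -0.0051]
```

View pics/s9.png

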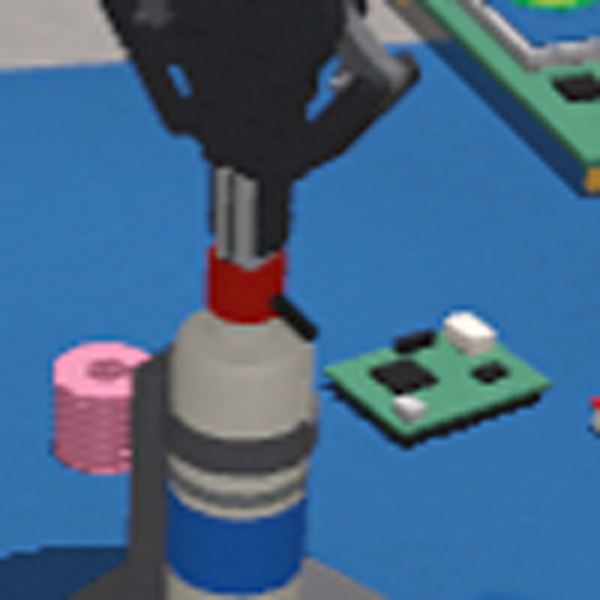

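View pics/s10.png

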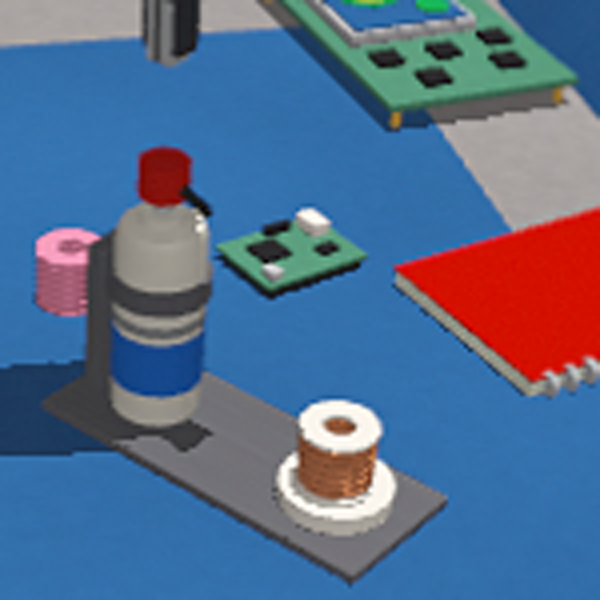

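```bash
python3 -m inch '0.008 0.007 0 -0.03 0 0 0;0 0 0 -0.04 0 0 0;0 0 0 -0.04 0 0 0;0 0 0 -0.015 0 0 0;0 0 0 0 0 0 0;0 0 0 0 0 0 0' 40 >/dev/null; python3 w.py .6647 -.0545 .2 39.5
```

```text
t 14.875 p [ 0.663  -0.0525  0.2885] yaw_y 39.3 z [-0.0205  0.0034 -0.9998] w 0.0852 F [0.5 0.2 0.7]
shift tool [-0.004   0.0013  0.0885]
turn [-0.0137 -0.0156 -0.0033]
```

```bash
python3 -m inch '-0.0135 -0.0155 0 -0.002 0 0.04 0;0 0 0 0 0 0.04 0;0 0 0 0 0 0.04 0;0 0 0 0 0 0 0;0 0 0 0 0 0 0' >/dev/null; python3 w.py .6647 -.0545 .103 39.5
```

```text
t 15.5 p [ 0.6618 -0.0493  0.168 ] yaw_y 39.6 z [ 3.e-03  4.e-04 -1.e+00] w 0.0854 F [0.5 0.2 1.3]
shift tool [-0.0058 -0.0013  0.065 ]
turn [0.0025 0.0016 0.0019]
```

```bash
python3 -m inch '0.0025 0.0015 0 -0.006 -0.001 0.015 0;0 0 0 0 0 0.015 0;0 0 0 0 0 0 0' >/dev/null; python3 w.py .6647 -.0545 .103 39.5; python3 - <<'E'
from h import *
im=optics.get_image('wrist'); save('w11.png',im,None,None,1.5)
E
```

```text
t 15.875 p [ 0.6676 -0.0551  0.141 ] yaw_y 39.6 z [ 0.0075 -0.0015 -1.    ] w 0.0855 F [-0.1  0.4 -0.2]
shift tool [ 0.0025 -0.002   0.0379]
turn [0.0048 0.006  0.0022]
```

View pics/w11.png

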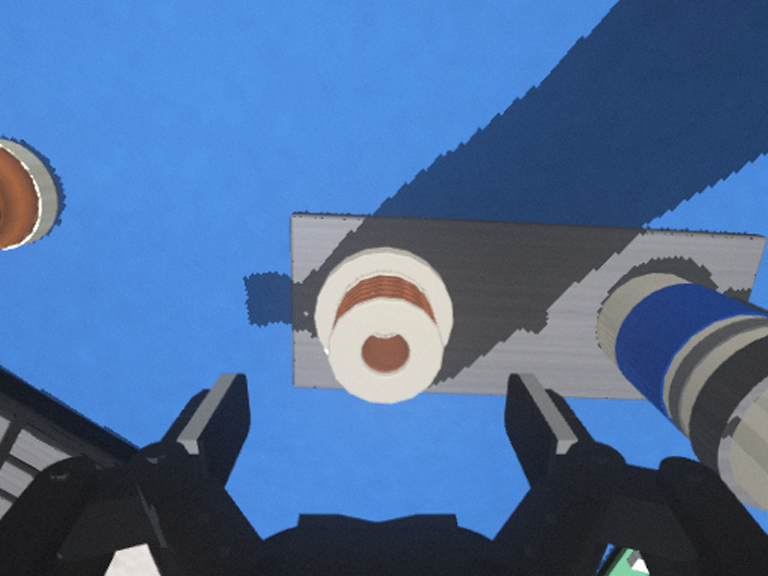

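Coil (386,350) is nearly centred between the pads and centred on the stand; continue down.

```bash
python3 -m inch '0.0045 0.006 0 0.0025 -0.002 0.02 0;0 0 0 0 0 0.014 0;0 0 0 0 0 0 0' >/dev/null; python3 w.py .6647 -.0545 .103 39.5
```

```text
t 16.3 p [ 0.6649 -0.0546  0.1056] yaw_y 39.6 z [ 0.0014  0.     -1.    ] w 0.0854 F [-0.1  0.3  0.4]
shift tool [ 0.0003 -0.0001  0.0026]
turn [0.0011 0.0008 0.0021]
```

```bash
python3 -m inch '0 0 0 0 0 0.002 0;0 0 0 0 0 0 160;0 0 0 0 0 0 160;0 0 0 0 0 0 160;0 0 0 0 0 0 160;0 0 0 0 0 0 160' 40 >/dev/null; python3 w.py .6647 -.0545 .103 39.5; python3 -m inch '0 0 0 0 0 -0.01 160;0 0 0 0 0 -0.02 160;0 0 0 0 0 -0.03 160;0 0 0 0 0 -0.03 160;0 0 0 0 0 0 160' >/dev/null; python3 w.py .4525 -.348 .19 39.5
```

```text
t 17.05 p [ 0.6656 -0.0547  0.1047] yaw_y 39.6 z [ 3.4e-03 -4.0e-04 -1.0e+00] w 0.0414 F [-0.6 -0.1 -0.3]
shift tool [ 0.0007 -0.0006  0.0017]
turn [0.0024 0.0024 0.0022]
t 17.675 p [ 0.6651 -0.0546  0.1985] yaw_y 39.6 z [ 3.e-03 -2.e-04 -1.e+00] w 0.0415 F [-0.1 -0.7 -1.4]
shift tool [-0.0904 -0.3508  0.008 ]
turn [0.0022 0.0021 0.0022]
```

```bash
python3 -m inch '0.002 0.002 0 -0.006 -0.025 0 160;0 0 0 -0.011 -0.043 0 160;0 0 0 -0.011 -0.043 0 160;0 0 0 -0.011 -0.043 0 160;0 0 0 -0.011 -0.043 0 160;0 0 0 -0.011 -0.043 0 160;0 0 0 -0.011 -0.043 0 160;0 0 0 -0.008 -0.03 0 160' >/dev/null;  python3 -m inch '0 0 0 0 0 0 160;0 0 0 0 0 0 160' >/dev/null;python3 w.py .4525 -.347 .15 39.5; python3 - <<'E'
from h import *
for n in ['wrist','top']:
    im=optics.get_image(n); c=optics.camera_model(n)
    a=np.radians(3.5);u=np.array([np.cos(a),np.sin(a),0]);v=np.array([-u[1],u[0],0]);o=np.array([.453,-.347,.022])
    L=[o+.075*(i*u+t*v) for i in(-1,1) for t in np.linspace(-1,1,40)]+[o+.075*(t*u+i*v) for i in(-1,1) for t in np.linspace(-1,1,40)]
    save(n+'12.png',im,[proj(c,L)],None,1.5)
E
```

```text
t 18.925 p [ 0.4657 -0.3203  0.1844] yaw_y 39.7 z [-0.0129  0.0088 -0.9999] w 0.0414 F [-0.2  0.8 -1.6]
shift tool [-0.0126 -0.0271  0.0344]
turn [-0.0043 -0.015   0.004 ]
```

View pics/wrist12.png

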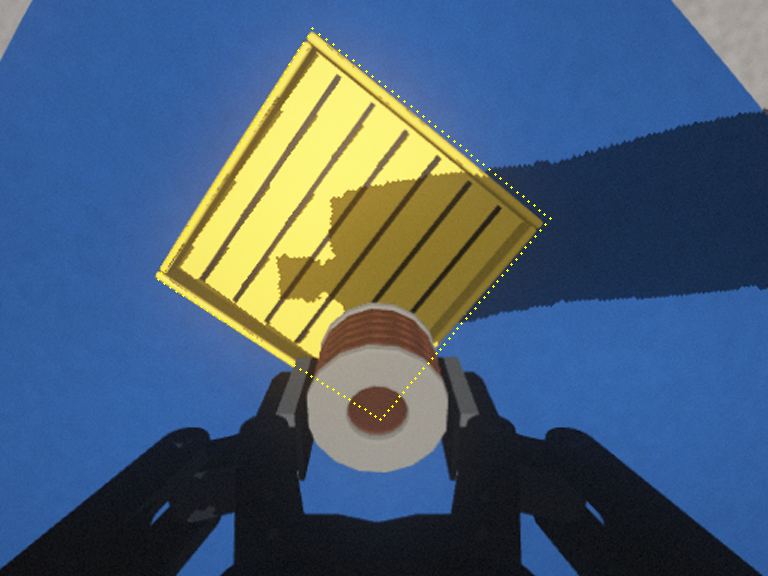

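View pics/top12.png

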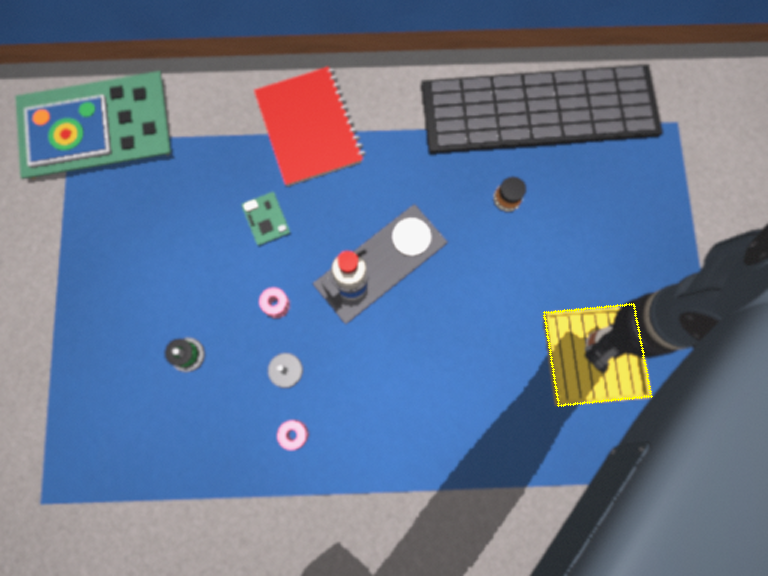

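```bash
python3 -m inch '-0.004 -0.015 0 -0.006 -0.014 0 160;0 0 0 -0.006 -0.013 0.01 160;0 0 0 0 0 0.015 160;0 0 0 0 0 0 160;0 0 0 0 0 0 160' >/dev/null;python3 w.py .453 -.347 .0897 39.5
```

```text
t 19.65 p [ 0.4529 -0.3467  0.1568] yaw_y 40.0 z [-3.e-04 -2.e-04 -1.e+00] w 0.0415 F [ 0.3 -0.2 -1. ]
shift tool [-0.0003 -0.0001  0.0671]
turn [-0.0003 -0.0001  0.0081]
```

```bash
python3 -m inch '0 0 0 0 0 0.02 160;0 0 0 0 0 0.02 160;0 0 0 0 0 0.015 160;0 0 0 0 0 0 160;0 0 0 0 0 0 160' >/dev/null;python3 w.py .453 -.347 .0897 39.5
```

```text
t 20.275 p [ 0.4547 -0.3469  0.1026] yaw_y 40.1 z [ 0.0029 -0.0026 -1.    ] w 0.0412 F [ 0.2  0.4 -1. ]
shift tool [ 0.0011 -0.0013  0.0129]
turn [0.0005 0.0039 0.0097]
```

```bash
python3 -m inch '0.0005 0.004 0 0 0 0.006 160;0 0 0 0 0 0.003 160;0 0 0 0 0 0.001 160' >/dev/null;python3 w.py .453 -.347 .0897 39.5; python3 -m inch '0 0 0 0 0 0.0015 160;0 0 0 0 0 0.001 160' >/dev/null;python3 w.py .453 -.347 .0897 39.5
```

```text
t 20.65 p [ 0.4557 -0.3478  0.094 ] yaw_y 40.1 z [ 0.0023 -0.0021 -1.    ] w 0.0416 F [-0.6 -0.8 -0.6]
shift tool [ 0.0024 -0.0015  0.0043]
turn [0.0004 0.003  0.0097]
t 20.9 p [ 0.4557 -0.3479  0.0915] yaw_y 40.1 z [ 0.0025 -0.0023 -1.    ] w 0.0415 F [ 0.9  0.6 -0.7]
shift tool [ 0.0025 -0.0015  0.0018]
turn [0.0004 0.0034 0.0097]
```

```bash
python3 -m inch '0.0004 0.003 0 0 0 0.001 160;0 0 0 0 0 0.001 160' ; python3 -m inch '0 0 0 0 0 0.001 160;0 0 0 0 0 0.0005 160'
```

```text
clock: 21.15
position: [0.4558, -0.348, 0.0895]
orientation: [[-0.643, 0.765, 0.0], [0.765, 0.643, -0.0], [-0.0, 0.0, -1.0]]
wrist_force: [0.3, -0.5, -0.8]
width: 0.0418
clock: 21.4
position: [0.4558, -0.348, 0.0894]
orientation: [[-0.643, 0.765, 0.0], [0.765, 0.643, -0.001], [-0.001, -0.0, -1.0]]
wrist_force: [-1.6, 0.5, 2.4]
width: 0.0415
```

Contact (force 2.4 N, height as predicted). Release and retreat.

```bash
python3 -m inch '0 0 0 0 0 0 60;0 0 0 0 0 0 0;0 0 0 0 0 0 0;0 0 0 0 0 0 0' >/dev/null; python3 -m inch '0 0 0 0 0 -0.015 0;0 0 0 0 0 -0.03 0;0 0 0 0 0 -0.04 0;0 0 0 0 0 -0.04 0;0 0 0 0 0 -0.04 0;0 0 0 0 0 0 0;0 0 0 0 0 0 0' ; python3 - <<'E'
from h import *
for n in ['wrist','side']:
    save(n+'13.png',optics.get_image(n),None,None,1.5)
E
```

```text
clock: 22.78
position: [0.456, -0.3482, 0.2647]
orientation: [[-0.643, 0.765, 0.005], [0.765, 0.644, -0.004], [-0.006, 0.001, -1.0]]
wrist_force: [-0.0, -0.2, 0.8]
width: 0.0854
```

View pics/wrist13.png

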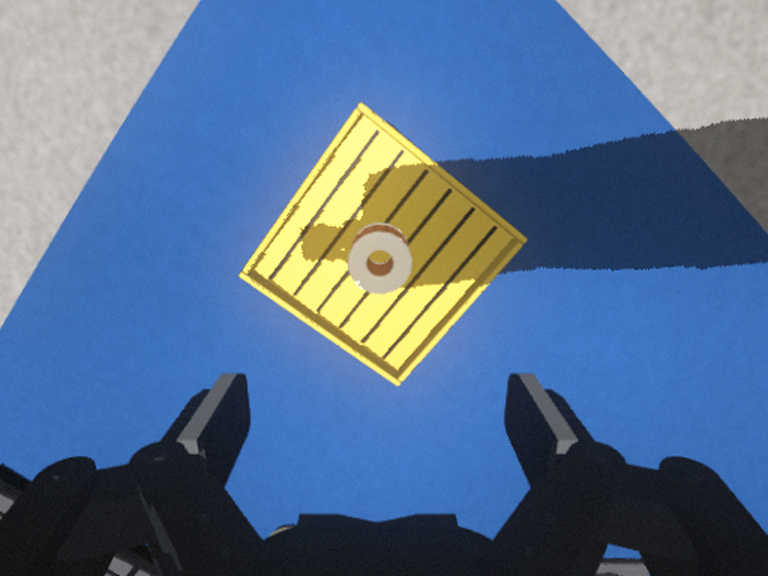

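View pics/side13.png

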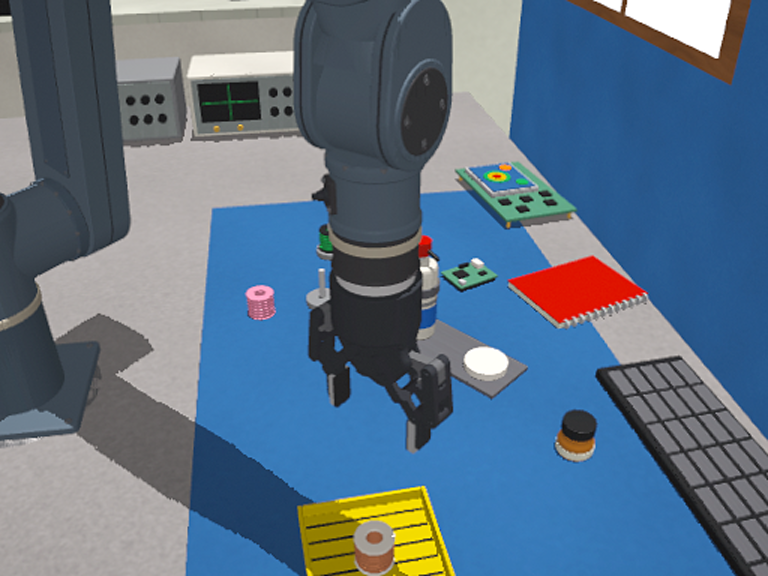

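The coil stands upright near the tray's middle (wrist view 380,258; side view 375,545). The gripper is clear, and the bystanders look unmoved.

```bash
python3 -c "
from workcell import job
print(job.close_job())"
```

```text
the job is handed in; nothing more can be done
None
```

I handed the job in at about 23 s of the 64 s allowed, and every step was done in the order asked.

- **To the stand:** I lifted the copper coil straight up off its spindle, carried it around the can and set it down with about 4.5 N of contact. The side and wrist pictures showed it in the middle of the stand to within about 2–3 mm.
- **Spray:** With the coil released, I pressed the cap until it stopped, about 6 mm down at 12–14 N. A picture taken after I lifted off showed the cap back up.
- **To the tray:** I regripped the coil and set it in the tray at the expected height with about 2.4 N. The last pictures show it upright near the tray's centre, with the gripper about 17 cm above it and touching nothing.
- **Other items:** The green coil, board and jar looked unmoved in the pictures. I did not measure them again.

One check disagreed: before the coil touched the stand, the wrist camera suggested it sat 3–5 mm lower in the grip than I had worked out. The contact height matched my figure, so I went by that. The wrist camera's estimates of the stand and the tray also differed by 2–3 mm from those of the fixed cameras, which did not affect the placing.

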